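# Feel along the lathe's tool rest for nicks

## Robot

A 6-joint arm with a two-finger parallel gripper is mounted at the origin on the work surface. World frame = base frame: x ahead of the robot, y to its left, z up, the work surface at z = 0. Lengths are in m, angles in rad, forces in N, time in s.
With the tool pointing down it reaches from about 0.375 to 0.975 m from the base axis. Payload 3.8 kg.
Tool frame: the origin (TCP) lies between the finger pads, 19 mm behind the fingertips; this is the grasp point; z points along the fingers, y is the line along which they close (so a half turn about z gives the same grasp; the last joint's range is limited). The gripper opens to 85 mm and grips with 20 to 120 N. Pads are 22 mm wide; open, the fingers measure 114 mm over their backs; the gripper's body (76 mm by 85 mm) begins 54 mm behind the grasp point. The pads swing forward as they close: fully open they stand 13 mm farther back than shut.
Start: joints at [-1.232, 0.264, 1.604, -0, 1.274, -0.037], TCP at [0.248, -0.628, 0.25] pointing down, gripper open.
Joint ranges: [-2.63, 2.63], [-0.94, 2.18], [0.31, 2.57], [-1.31, 4.45], [0, 2.66], [-2.55, 2.55]. Speed limits (rad/s): [2.57, 2.57, 3.14, 3.14, 3.14, 3.14].

## Interface

Orientations are given as a rotation vector (axis times angle).
In Python, from workcell import bot gives the robot as it stands.
- The arm moves only by the tool drive_tool, never from a script. Its argument "increments" is a list of rows, each an object with "delta_pos": the shift along the tool's x, y, z in mm, a list of three; "turn": the turn about the tool's z in rad; "jaw": the opening, from -1 (shut) to 1 (fully open). A call has 1 to 8 rows; each row shifts and turns the commanded pose from where the row before left it, along the tool's axes as they then stand; what a row does not reach is not made up. A row lasts 1/12 s, in which the tool goes at most 41.7 mm and 7.16 degrees, less where a joint would pass 70% of its speed; a pose out of reach is approached as far as the arm can. A call is refused whole if a number of a shift passes 41.7 or a number of a turn 0.125, either way. A call with a gripper value outside its range is refused whole. The fingers move at their own pace and stop on an object; "grip_force" is the grip in N (left out, the last holds). Time passes only in rows, so rows that do not move let the fingers close. It gives the time, the measured TCP pose, the force, the opening and the grip force at its end, in the units of the state.
- bot.read_state(): the state, without advancing time (a new reading comes with each control period).
- bot.read_camera(name): name is "scene" or "top" or "wrist"; returns a dict with "pixels" (420x560x3 uint8, red, green, blue), "fovy" (degrees; the focal length in pixels is half the picture's height over the tangent of half this angle, whatever the lens; pixels are square), "cx", "cy" (the principal point, pixels), "k1" (the pictures are not rectified: a ray, as slopes to the right and down, at radius r is drawn at 1 + k1 r^2 times it, then the intrinsics apply), "camera_from_world" (4x4, takes a point from world to camera coordinates); the wrist camera has in their place "hand_eye" (4x4, takes a point from camera to tool coordinates, whose origin is the TCP and whose axes are the flange's). Camera axes: x right, y down, z forward; pixel columns grow to the right and rows downward; lengths in m; the calibration is good to about 2 mm. A picture is of the moment at which its call begins: read the wrist's pose just before it. There is no depth.
- bot.finish_job(): hands the job in; it is judged then, once.
The state is a dict: "time": time; "q": joint angles; "joint_vel": joint speeds; "joint_torque": joint torques, N m; "tool_pos": TCP position; "tcp_rot": TCP orientation; "wrist_force": force on the tool from outside, world axes, zero at the start; "torque": the same for the moment, N m; "width": opening from 0.0 (shut) to 1.0 (fully open); "grip_force": force on a finger pad.
Only numpy, scipy, OpenCV 4.12 (cv2) and the standard library are available. Lean on these libraries where they do the work, as an engineer would, in place of code of your own. Each camera call takes 0.05 s, during which the arm holds its last target. There are 200 camera calls.

## Task

Check the small lathe's steel tool rest for nicks: slide your fingertips along the top of the bar in a stroke from its headstock end (motor side) to its tailstock end, in light touch all the way, never pushing the sprung bar down to its stop. Then lift clear so that the bar springs back up. Grip nothing, do not turn the wooden spindle or knock the rest askew, and leave the gouge, the tub and the finial where they are.

Things in the scene. Friction and masses are not known exactly. Their poses are not given: they have to be found in the camera images.
- lathe: Small grey wood lathe fixed to the bench. Origin on the bench under the middle of the spindle axis (100 mm up). y runs along the axis to the headstock (76 x 85 mm, 140 high, centred at y +175 mm, black pulley beyond), -y to the tailstock (66 x 65 mm, 132 high, at y -170 mm); -x is the front with the tool rest, centred 60 mm before the axis. Motor, 135 mm high, at x +190, y +170 mm.
- rest (a joint): How far the tool-rest bar is pressed down, in m: 0 fully up, 0.010 on its stop. The bar is straight polished steel, level, 200 mm long, 12 mm wide, its flat top 118 mm above the bench when up; it rides as a whole on a sprung post: about 1 N starts it moving down, each further mm takes 1 N more; it springs back up when released.
- rest_mid (a point): Middle of the top face of the tool-rest bar (moves down with it). z up, y along the bar towards its headstock end, x across the bar towards the spindle.
- rest_head_end (a point): Centre of the top edge at the bar's headstock end, 100 mm from the middle: the stroke starts here. Same axes as rest_mid.
- rest_tail_end (a point): Centre of the top edge at the bar's tailstock end, 100 mm from the middle: the stroke finishes here. Same axes as rest_mid.
- swivel (a joint): Angle of the clamped tool-rest base about the vertical, rad: 0 when the bar is parallel to the spindle, positive anticlockwise seen from above. Clamped stiffly (4 N m to turn); it is at a different angle in each start.
- spindle (a joint): Turn of the wooden spindle about the lathe axis, rad, 0 at the start. A beaded spindle up to 26 mm thick between the centres, its top 113 mm above the bench (5 mm below the rest's top), its axis 60 mm behind the bar's middle; it turns easily when touched.
- gouge: Turning gouge lying loose on the bench in front of the lathe, 220 mm long, 24 mm thick, dark wooden handle to its -x, steel blade to its +x; origin on the bench under the blade's root. Leave alone.
- tub: Loose white plastic tub, 96 mm across, 85 mm high, standing on the bench; origin under its centre. Leave alone.
- finial: Loose turned wooden finial, 44 mm across the foot, 80 mm high, standing on the bench; origin under its centre. Leave alone.

How it is judged:
By the outcome, as a careful person would: the job done as asked, in the order asked, and still so for the second after the job is handed in, with the robot touching nothing.
It also fails if it takes over 38 s, if anything falls off the work surface, if the arm or the gripper's body presses on something with over 40 N, if the wrist force passes 120 N, or if a joint passes its speed limit or range.

## Working session

There is one attempt and no reset: what is moved stays moved. The work goes in short steps, Python scripts to look and compute and a tool call to move; the robot and the scene stay as the last step left them, time stands still between calls to the robot, and variables do not carry over. Pictures are saved under pics/ and viewed, at most 10 in all, crops included, and the job is handed in when it is done.

Besides the shell and the picture viewer there is one more tool, called in YAML: its name, and indented under it one key for each argument. drive_tool: Moves the arm, as the interface text tells. Its arguments: {"type":"object","properties":{"increments":{"type":"array"},"grip_force":{"type":"number"}},"required":["increments"]}

```bash
mkdir -p pics
cat > h.py <<'E'
import numpy as np, cv2
from workcell import bot
from scipy.spatial.transform import Rotation as R
def snap(n,f):
    c=bot.read_camera(n); cv2.imwrite(f'pics/{f}.png',c['pixels'][:,:,::-1]); d={k:v for k,v in c.items()}; np.save(f'pics/{f}.npy',d,allow_pickle=True); return c
def load(f): return np.load(f'pics/{f}.npy',allow_pickle=True).item()
def K(c):
    f=210/np.tan(np.radians(c['fovy'])/2); return np.array([[f,0,c['cx']],[0,f,c['cy']],[0,0,1.]]),np.array([c['k1'],0,0,0.])
def ray(c,uv,T=None):
    k,d=K(c); p=cv2.undistortPoints(np.array([[uv]],float),k,d)[0,0]
    M=np.linalg.inv(c['camera_from_world']) if T is None else T
    return M[:3,3],M[:3,:3]@np.array([p[0],p[1],1])
def onz(c,uv,z,T=None):
    o,r=ray(c,uv,T); return o+r*(z-o[2])/r[2]
def proj(c,P,W=None):
    k,d=K(c); W=np.array(c['camera_from_world']) if W is None else W
    return cv2.projectPoints(np.atleast_2d(P).astype(float),cv2.Rodrigues(W[:3,:3])[0],W[:3,3],k,d)[0][:,0]
E
python3 - <<'E'
from h import *
for n in ('scene','top'):
    c=snap(n,n); print(n,c['fovy'],c['k1'],np.linalg.inv(c['camera_from_world']).round(3))
s=bot.read_state();print(s)
a=[cv2.imread(f'pics/{n}.png') for n in('top','scene')]
for n in ('top','scene'):
    pass
E
```

```text
scene 52.587083531549 -0.10023738909382614 [[ 0.704  0.59  -0.395  0.96 ]
 [ 0.71  -0.572  0.411 -0.456]
 [ 0.016 -0.57  -0.822  0.853]
 [ 0.     0.     0.     1.   ]]
top 46.173879975962805 -0.07318364468832174 [[ 0.019 -0.984  0.179  0.452]
 [-1.    -0.022 -0.012 -0.08 ]
 [ 0.016 -0.179 -0.984  0.961]
 [ 0.     0.     0.     1.   ]]
{'time': 0.1, 'q': array([-1.23187949e+00,  2.64719420e-01,  1.60522469e+00, -1.00934881e-05,
        1.27369803e+00, -3.69228719e-02]), 'joint_vel': array([ 0.00050484, -0.00222605, -0.00391052, -0.00160213,  0.00066101,
        0.00078056]), 'joint_torque': array([ 3.53634105e-04, -5.16709507e+01, -3.68588841e+01, -3.46964825e-06,
        6.32298645e-03,  6.16702721e-06]), 'tool_pos': array([ 0.24753787, -0.62731256,  0.24876533]), 'tcp_rot': array([-3.08429483e+00, -5.86525385e-01,  4.98924432e-04]), 'wrist_force': array([0.25659637, 0.32641827, 0.19366272]), 'torque': array([ 0.01810424, -0.03417852, -0.01111948]), 'grip_force': 0.0, 'width': 1.0008350472011054}
```

View pics/top.png

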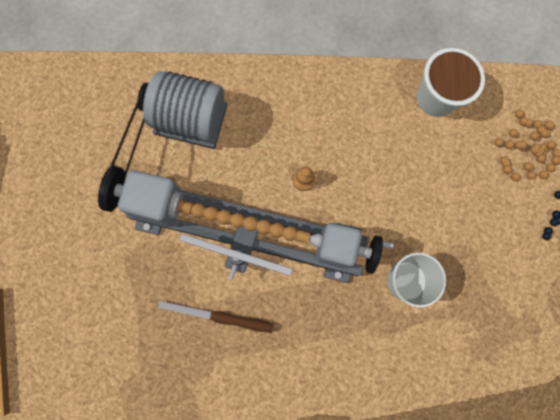

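View pics/scene.png

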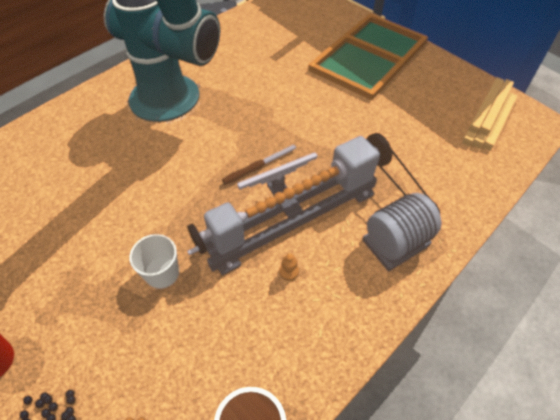

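The top view shows the bar from about (182,238) at the headstock end to (290,271) at the tailstock end. In the scene view it runs from about (317,156) to (239,185). I'll enlarge both.

Run:
```python
from h import *
a=cv2.imread('pics/top.png')[225:285,170:303]; b=cv2.imread('pics/scene.png')[145:200,225:330]
a=cv2.resize(a,None,fx=6,fy=6,interpolation=2)[:300]; a=cv2.resize(cv2.imread('pics/top.png')[228:278,172:302],None,fx=6,fy=6,interpolation=2)
b=cv2.resize(cv2.imread('pics/scene.png')[147:195,225:355],None,fx=6,fy=6,interpolation=2)
cv2.imwrite('pics/c1.png',np.vstack([a,b]))
```

```text
(no output)
```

View pics/c1.png

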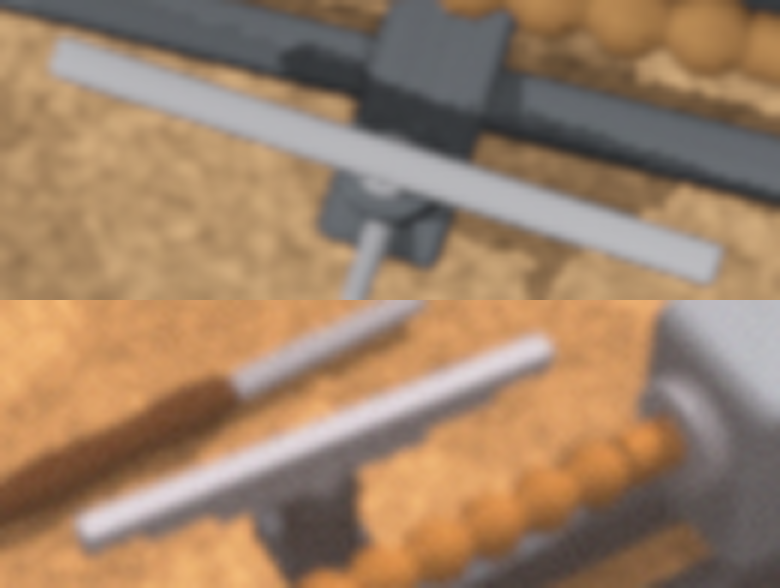

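Run:
```python
from h import *
t=load('top');s=load('scene')
H=onz(t,(181,237.1),.118);T=onz(t,(290.6,271.6),.118)
h2=onz(s,(315.3,153.8),.118);t2=onz(s,(238.7,183.8),.118)
for p,q in((H,T),(h2,t2)):
    d=p-q;print(p,q,np.linalg.norm(d),np.degrees(np.arctan2(d[1],d[0])),(p+q)/2)
# lathe dir: tailstock top & headstock corners, tub rim, etc
for n,uv,z in(('headstock top',(151,195),.14),('tailstock top',(341,243),.132),('gouge b',(161,305),.012),('gouge root',(212,316),.012),('tub',(418,280),.085)):print(n,onz(t,uv,z))
st=bot.read_state(); print(R.from_rotvec(st['tcp_rot']).as_matrix().round(4))
c=snap('wrist','w0');print(c['hand_eye'].round(4),c['fovy'])
```

```text
[0.54357011 0.07573029 0.118     ] [ 0.48872332 -0.11357269  0.118     ] 0.19708827822800046 73.8421016593712 [ 0.51614672 -0.0189212   0.118     ]
[0.54284404 0.07256999 0.118     ] [ 0.48610424 -0.1135655   0.118     ] 0.19459143830799266 73.04717282629488 [ 0.51447414 -0.02049776  0.118     ]
headstock top [0.61186738 0.12675104 0.14      ]
tailstock top [ 0.53779592 -0.19767703  0.132     ]
gouge b [0.42492712 0.12682311 0.012     ]
gouge root [0.40684137 0.02926229 0.012     ]
tub [ 0.47907091 -0.34211558  0.085     ]
[[ 9.302e-01  3.671e-01 -7.000e-04]
 [ 3.671e-01 -9.302e-01  1.900e-03]
 [ 1.000e-04 -2.000e-03 -1.000e+00]]
[[ 4.000e-04 -9.474e-01 -3.202e-01  8.170e-02]
 [ 1.000e+00  1.000e-04  9.000e-04  1.000e-03]
 [-9.000e-04 -3.202e-01  9.474e-01 -1.239e-01]
 [ 0.000e+00  0.000e+00  0.000e+00  1.000e+00]] 62.997893304285846
```

The bar's middle is at about (0.515, -0.020), and the bar points 73.5° from tail to head. I'll close the fingers and travel high to above the headstock end.

drive_tool:
  increments:
    - {"delta_pos":[29,-29.5,0],"turn":0,"jaw":-1}
    - {"delta_pos":[29,-29.5,0],"turn":0,"jaw":-1}
    - {"delta_pos":[29,-29.5,0],"turn":0,"jaw":-1}
    - {"delta_pos":[29,-29.5,0],"turn":0,"jaw":-1}
    - {"delta_pos":[29,-29.5,0],"turn":0,"jaw":-1}
    - {"delta_pos":[29,-29.5,0],"turn":0,"jaw":-1}
    - {"delta_pos":[29,-29.5,0],"turn":0,"jaw":-1}
    - {"delta_pos":[29,-29.5,0],"turn":0,"jaw":-1}
  grip_force: 20

```text
time: 0.82
tool_pos: [0.377, -0.3212, 0.2497]
tcp_rot: [-3.086, -0.586, 0.0]
wrist_force: [1.4, -0.2, 0.6]
width: 0.0
grip_force: 0.0
```

drive_tool:
  increments:
    - {"delta_pos":[29,-29.5,0],"turn":0,"jaw":-1}
    - {"delta_pos":[29,-29.5,0],"turn":0,"jaw":-1}
    - {"delta_pos":[29,-29.5,0],"turn":0,"jaw":-1}
    - {"delta_pos":[29,-29.5,0],"turn":0,"jaw":-1}
    - {"delta_pos":[29,-29.5,0],"turn":0,"jaw":-1}
    - {"delta_pos":[29,-29.5,0],"turn":0,"jaw":-1}
    - {"delta_pos":[29,-29.5,0],"turn":0,"jaw":-1}
    - {"delta_pos":[29,-29.5,0],"turn":0,"jaw":-1}

```text
time: 1.48
tool_pos: [0.5063, -0.0164, 0.25]
tcp_rot: [3.086, 0.587, 0.0]
wrist_force: [1.3, -0.5, 0.1]
width: 0.003
grip_force: 0.0
```

drive_tool:
  increments:
    - {"delta_pos":[0,0,0],"turn":-0.11,"jaw":-1}
    - {"delta_pos":[0,0,0],"turn":-0.11,"jaw":-1}
    - {"delta_pos":[0,0,0],"turn":-0.11,"jaw":-1}
    - {"delta_pos":[0,0,0],"turn":-0.11,"jaw":-1}
    - {"delta_pos":[0,0,0],"turn":-0.11,"jaw":-1}
    - {"delta_pos":[0,0,0],"turn":-0.11,"jaw":-1}
    - {"delta_pos":[0,0,0],"turn":-0.11,"jaw":-1}
    - {"delta_pos":[0,0,0],"turn":-0.11,"jaw":-1}

```text
time: 2.15
tool_pos: [0.5058, -0.0185, 0.2496]
tcp_rot: [-2.537, -1.852, 0.001]
wrist_force: [0.2, -0.0, -0.2]
width: 0.0
grip_force: 0.0
```

```bash
cat > g.py <<'E'
from h import *
def info(H=np.array([.5432,.0745,.118]),ang=73.5):
    st=bot.read_state();M=R.from_rotvec(st['tcp_rot']).as_matrix()
    print('t',st['time'],'p',st['tool_pos'].round(4),'w',st['width'],'f',st['wrist_force'].round(2),'xang',np.degrees(np.arctan2(M[1,0],M[0,0])).round(2),'to H (tool mm)',(M.T@(H+[0,0,.019]-st['tool_pos'])*1000).round(1),'q',st['q'].round(2))
    return st,M
def wT(c,st):
    T=np.eye(4);T[:3,:3]=R.from_rotvec(st['tcp_rot']).as_matrix();T[:3,3]=st['tool_pos'];return T@c['hand_eye']
E
python3 -c "
from g import *
st,M=info();c=snap('wrist','w1');np.save('pics/w1T.npy',wT(c,st))
W=np.linalg.inv(wT(c,st));print(proj(c,[[.5432,.0745,.118],[.487,-.1136,.118]],W))
"
```

```text
t 2.15 p [ 0.5058 -0.0185  0.2496] w 7.800844283038353e-05 f [ 0.21 -0.05 -0.23] xang 72.27 to H (tool mm) [100.    7.4 112.6] q [-0.09 -0.06  1.96  0.    1.24  0.22]
[[291.4308979   68.28992425]
 [293.45842251 312.29434214]]
```

View pics/w1.png

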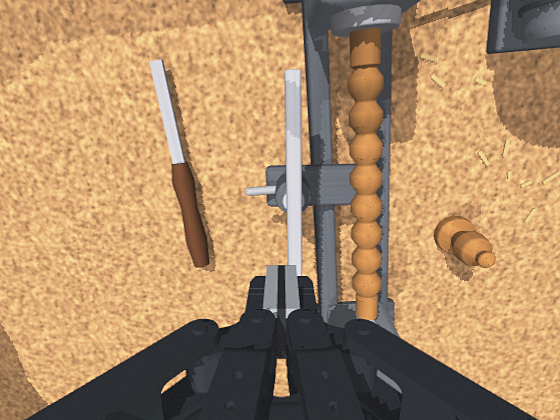

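The wrist view shows the headstock end of the bar at about (292,70). The bar runs down to (295,262) beside the fingertips, which sit about 14 px to its left.

```bash
python3 -c "
from g import *
c=load('w1');T=np.load('pics/w1T.npy')
cv2.imwrite('pics/c2.png',cv2.resize(cv2.imread('pics/w1.png')[60:280,260:330],None,fx=2.7,fy=2.7))
im=c['pixels'].astype(int)
for r in (69,70,71,72,80,110,140,220,240,260):
    g=im[r,270:312]; m=(g.min(1)>135)&(np.ptp(g,axis=1)<40); x=np.where(m)[0]+270
    if len(x): print(r,x.min(),x.max(),onz(c,((x.min()+x.max())/2,r),.118,T).round(4))
    else: print(r)
"
```

```text
69 292 298 [0.5454 0.0733 0.118 ]
70 286 300 [0.5439 0.0731 0.118 ]
71 285 300 [0.5434 0.0726 0.118 ]
72 285 300 [0.5432 0.072  0.118 ]
80 284 300 [0.5414 0.0672 0.118 ]
110 285 300 [0.5358 0.0481 0.118 ]
140 286 300 [0.53   0.0278 0.118 ]
220 287 301 [ 0.5125 -0.032   0.118 ]
240 288 301 [ 0.5078 -0.0486  0.118 ]
260 288 301 [ 0.5026 -0.0657  0.118 ]
```

drive_tool:
  increments:
    - {"delta_pos":[0,0,0],"turn":-0.025,"jaw":-1}
    - {"delta_pos":[33,3,15],"turn":0,"jaw":-1}
    - {"delta_pos":[33,3,15],"turn":0,"jaw":-1}
    - {"delta_pos":[34,4,15],"turn":0,"jaw":-1}
    - {"delta_pos":[0,0,25],"turn":0,"jaw":-1}
    - {"delta_pos":[0,0,25],"turn":0,"jaw":-1}
    - {"delta_pos":[0,0,0],"turn":0,"jaw":-1}
    - {"delta_pos":[0,0,0],"turn":0,"jaw":-1}

```text
time: 2.87
tool_pos: [0.5426, 0.0744, 0.1533]
tcp_rot: [-2.518, -1.874, 0.006]
wrist_force: [0.7, 0.1, 0.3]
width: 0.003
grip_force: 0.0
```

```bash
python3 -c "
from g import *
st,M=info(np.array([.5433,.0750,.118]),73.7);c=snap('wrist','w2');np.save('pics/w2T.npy',wT(c,st))
for n in ('top','scene'): snap(n,n+'2')
a=cv2.resize(c['pixels'][150:300,210:350,::-1],None,fx=3,fy=3); b=cv2.resize(cv2.imread('pics/scene2.png')[100:200,240:400],None,fx=2.4,fy=4.5)
b=cv2.resize(cv2.imread('pics/scene2.png')[80:230,260:380],None,fx=3,fy=3)
cv2.imwrite('pics/c3.png',np.hstack([a,b]))
"
```

```text
t 2.8667 p [0.5426 0.0744 0.1533] w 0.00286568510079045 f [0.75 0.06 0.32] xang 73.32 to H (tool mm) [ 0.8  0.6 16.3] q [ 0.09  0.11  1.97 -0.    1.06  0.38]
```

View pics/c3.png

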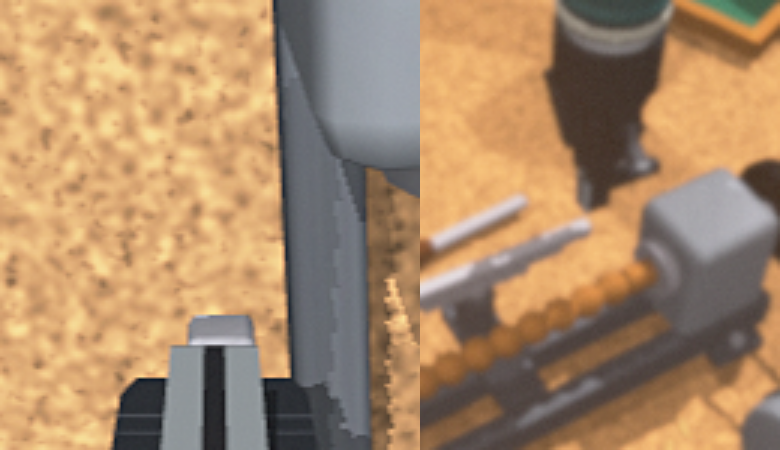

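The wrist crop shows the bar end centred under the shut fingertips, just showing beyond them at crop (222,316). The scene crop shows the tips above the bar's end. Now I'll descend gently.

drive_tool:
  increments:
    - {"delta_pos":[0,0,4],"turn":0,"jaw":-1}
    - {"delta_pos":[0,0,4],"turn":0,"jaw":-1}
    - {"delta_pos":[0,0,3],"turn":0,"jaw":-1}
    - {"delta_pos":[0,0,2],"turn":0,"jaw":-1}
    - {"delta_pos":[0,0,1],"turn":0,"jaw":-1}
    - {"delta_pos":[0,0,0],"turn":0,"jaw":-1}
    - {"delta_pos":[0,0,0],"turn":0,"jaw":-1}

```text
time: 3.6
tool_pos: [0.5442, 0.0744, 0.1409]
tcp_rot: [-2.519, -1.877, 0.0]
wrist_force: [-0.6, -1.3, -0.5]
width: 0.002
grip_force: 0.0
```

drive_tool:
  increments:
    - {"delta_pos":[0,0,1],"turn":0,"jaw":-1}
    - {"delta_pos":[0,0,0],"turn":0,"jaw":-1}
    - {"delta_pos":[0,0,0],"turn":0,"jaw":-1}

```text
time: 3.85
tool_pos: [0.5443, 0.0745, 0.14]
tcp_rot: [-2.519, -1.877, 0.0]
wrist_force: [-0.6, 0.3, -0.4]
width: 0.003
grip_force: 0.0
```

drive_tool:
  increments:
    - {"delta_pos":[0,0,1],"turn":0,"jaw":-1}
    - {"delta_pos":[0,0,0],"turn":0,"jaw":-1}
    - {"delta_pos":[0,0,0],"turn":0,"jaw":-1}

```text
time: 4.1
tool_pos: [0.5443, 0.0744, 0.1389]
tcp_rot: [-2.519, -1.877, 0.0]
wrist_force: [-1.0, -0.5, 0.6]
width: -0.003
grip_force: 0.0
```

drive_tool:
  increments:
    - {"delta_pos":[0,0,1],"turn":0,"jaw":-1}
    - {"delta_pos":[0,0,0],"turn":0,"jaw":-1}
    - {"delta_pos":[0,0,0],"turn":0,"jaw":-1}

```text
time: 4.35
tool_pos: [0.5442, 0.0744, 0.1379]
tcp_rot: [-2.519, -1.877, 0.0]
wrist_force: [-1.0, -0.5, -0.5]
width: -0.003
grip_force: 0.0
```

drive_tool:
  increments:
    - {"delta_pos":[0,-1,1],"turn":0,"jaw":-1}
    - {"delta_pos":[0,0,0],"turn":0,"jaw":-1}
    - {"delta_pos":[0,0,0],"turn":0,"jaw":-1}

```text
time: 4.6
tool_pos: [0.5432, 0.0747, 0.1369]
tcp_rot: [-2.519, -1.877, 0.0]
wrist_force: [-0.1, 0.8, 0.3]
width: -0.001
grip_force: 0.0
```

drive_tool:
  increments:
    - {"delta_pos":[0,0,1],"turn":0,"jaw":-1}
    - {"delta_pos":[0,0,0],"turn":0,"jaw":-1}
    - {"delta_pos":[0,0,0],"turn":0,"jaw":-1}

```text
time: 4.85
tool_pos: [0.5434, 0.0747, 0.1362]
tcp_rot: [-2.519, -1.877, -0.0]
wrist_force: [-0.4, 0.4, 2.1]
width: -0.0
grip_force: 0.8
```

drive_tool:
  increments:
    - {"delta_pos":[0,0,1],"turn":0,"jaw":-1}
    - {"delta_pos":[0,0,0],"turn":0,"jaw":-1}
    - {"delta_pos":[0,0,0],"turn":0,"jaw":-1}

```text
time: 5.1
tool_pos: [0.5434, 0.0748, 0.1351]
tcp_rot: [2.519, 1.877, 0.0]
wrist_force: [-1.3, 0.7, 3.0]
width: 0.002
grip_force: 1.3
```

drive_tool:
  increments:
    - {"delta_pos":[0,0,0.5],"turn":0,"jaw":-1}
    - {"delta_pos":[0,0,0],"turn":0,"jaw":-1}

```text
time: 5.27
tool_pos: [0.5434, 0.0747, 0.1346]
tcp_rot: [2.519, 1.877, 0.0]
wrist_force: [-0.7, 0.0, 3.3]
width: 0.002
grip_force: 1.6
```

Contact is made: 2–3 mm down at about 3 N. Next is the stroke towards the tailstock.

drive_tool:
  increments:
    - {"delta_pos":[-2,0,0],"turn":0,"jaw":-1}
    - {"delta_pos":[-4,0.03,0],"turn":0,"jaw":-1}
    - {"delta_pos":[-5,0.03,0],"turn":0,"jaw":-1}
    - {"delta_pos":[-5,0.03,0],"turn":0,"jaw":-1}
    - {"delta_pos":[-5,0.03,0],"turn":0,"jaw":-1}
    - {"delta_pos":[-5,0.03,0],"turn":0,"jaw":-1}
    - {"delta_pos":[-5,0.03,0],"turn":0,"jaw":-1}
    - {"delta_pos":[-5,0.03,0],"turn":0,"jaw":-1}

```text
time: 5.93
tool_pos: [0.5331, 0.0396, 0.1346]
tcp_rot: [2.519, 1.877, 0.0]
wrist_force: [0.8, 1.2, 2.9]
width: -0.002
grip_force: 1.6
```

drive_tool:
  increments:
    - {"delta_pos":[-5,0.03,0],"turn":0,"jaw":-1}
    - {"delta_pos":[-5,0.03,0],"turn":0,"jaw":-1}
    - {"delta_pos":[-5,0.03,0],"turn":0,"jaw":-1}
    - {"delta_pos":[-5,0.03,0],"turn":0,"jaw":-1}
    - {"delta_pos":[-5,0.03,0],"turn":0,"jaw":-1}
    - {"delta_pos":[-5,0.03,0],"turn":0,"jaw":-1}
    - {"delta_pos":[-5,0.03,0],"turn":0,"jaw":-1}
    - {"delta_pos":[-5,0.03,0],"turn":0,"jaw":-1}

```text
time: 6.6
tool_pos: [0.5219, 0.0013, 0.1345]
tcp_rot: [-2.519, -1.877, 0.0]
wrist_force: [0.4, 2.3, 2.8]
width: 0.002
grip_force: 1.7
```

drive_tool:
  increments:
    - {"delta_pos":[-5,0.03,0],"turn":0,"jaw":-1}
    - {"delta_pos":[-5,0.03,0],"turn":0,"jaw":-1}
    - {"delta_pos":[-5,0.03,0],"turn":0,"jaw":-1}
    - {"delta_pos":[-5,0.03,0],"turn":0,"jaw":-1}
    - {"delta_pos":[-5,0.03,0],"turn":0,"jaw":-1}
    - {"delta_pos":[-5,0.03,0],"turn":0,"jaw":-1}
    - {"delta_pos":[-5,0.03,0],"turn":0,"jaw":-1}
    - {"delta_pos":[-5,0.03,0],"turn":0,"jaw":-1}

```text
time: 7.27
tool_pos: [0.5107, -0.0371, 0.1345]
tcp_rot: [-2.519, -1.877, 0.0]
wrist_force: [0.7, 2.3, 3.2]
width: -0.001
grip_force: 1.7
```

drive_tool:
  increments:
    - {"delta_pos":[-5,0.03,0],"turn":0,"jaw":-1}
    - {"delta_pos":[-5,0.03,0],"turn":0,"jaw":-1}
    - {"delta_pos":[-5,0.03,0],"turn":0,"jaw":-1}
    - {"delta_pos":[-5,0.03,0],"turn":0,"jaw":-1}
    - {"delta_pos":[-5,0.03,0],"turn":0,"jaw":-1}
    - {"delta_pos":[-5,0.03,0],"turn":0,"jaw":-1}
    - {"delta_pos":[-5,0.03,0],"turn":0,"jaw":-1}
    - {"delta_pos":[-5,0.03,0],"turn":0,"jaw":-1}

```text
time: 7.93
tool_pos: [0.4994, -0.0755, 0.1345]
tcp_rot: [-2.519, -1.877, 0.0]
wrist_force: [0.9, 2.8, 2.7]
width: -0.002
grip_force: 1.7
```

```bash
python3 -c "
from g import *
st,M=info(np.array([.4870,-.117,.118]))
a=[]
for n in ('top','scene'): c=snap(n,n+'3'); a.append(proj(c,[st['tool_pos']-[0,0,.019],[.487,-.117,.118],[.5433,.075,.118]])); print(a[-1])
a=cv2.resize(cv2.imread('pics/top3.png')[200:300,170:310],None,fx=2.8,fy=2.8);b=cv2.resize(cv2.imread('pics/scene3.png')[110:210,200:340],None,fx=2.8,fy=2.8)
cv2.imwrite('pics/c4.png',np.hstack([a,b]))
"
```

```text
t 7.9333 p [ 0.4994 -0.0755  0.1345] w -0.0023033796512745646 f [0.92 2.81 2.73] xang 73.38 to H (tool mm) [-43.3  -0.1  -2.5] q [-0.2   0.05  2.08 -0.    1.02  0.09]
[[268.38167207 264.91561051]
 [292.59864685 272.65830866]
 [181.41506984 237.26608199]]
[[255.6302447  178.52498677]
 [237.78815336 184.8890522 ]
 [316.15263492 153.36732954]]
```

View pics/c4.png

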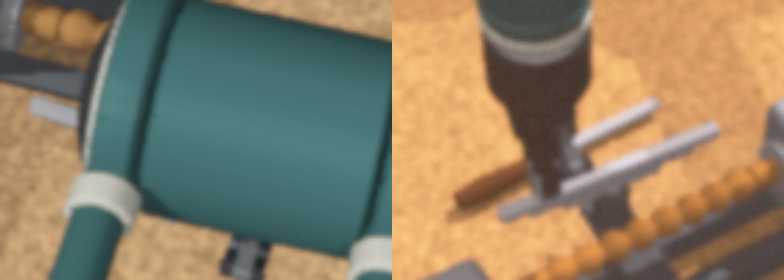

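The fingers are on the bar, which still lines up with its original position. The tail end is at scene crop (500,212), i.e. pixel (238.6,185.7), which matches the prediction. I have about 43–45 mm to go.

drive_tool:
  increments:
    - {"delta_pos":[-6,0.03,0],"turn":0,"jaw":-1}
    - {"delta_pos":[-6,0.03,0],"turn":0,"jaw":-1}
    - {"delta_pos":[-6,0.03,0],"turn":0,"jaw":-1}
    - {"delta_pos":[-6,0.03,0],"turn":0,"jaw":-1}
    - {"delta_pos":[-6,0.03,0],"turn":0,"jaw":-1}
    - {"delta_pos":[-6,0.03,0],"turn":0,"jaw":-1}
    - {"delta_pos":[-5,0.03,0],"turn":0,"jaw":-1}
    - {"delta_pos":[-4,0,0],"turn":0,"jaw":-1}

```text
time: 8.7
tool_pos: [0.4867, -0.1188, 0.1345]
tcp_rot: [-2.519, -1.877, 0.0]
wrist_force: [-0.0, 2.4, 3.2]
width: 0.001
grip_force: 1.6
```

drive_tool:
  increments:
    - {"delta_pos":[0,0,0],"turn":0,"jaw":-1}
    - {"delta_pos":[0,0,0],"turn":0,"jaw":-1}

```text
time: 8.87
tool_pos: [0.4866, -0.1192, 0.1345]
tcp_rot: [2.518, 1.877, -0.002]
wrist_force: [-0.7, -2.5, 3.4]
width: 0.002
grip_force: 1.7
```

Still touching at the tail end with about 3.4 N. I'll lift clear.

drive_tool:
  increments:
    - {"delta_pos":[0,0,-2],"turn":0,"jaw":-1}
    - {"delta_pos":[0,0,-3],"turn":0,"jaw":-1}
    - {"delta_pos":[0,0,-15],"turn":0,"jaw":-1}
    - {"delta_pos":[0,0,-30],"turn":0,"jaw":-1}
    - {"delta_pos":[0,0,-30],"turn":0,"jaw":-1}
    - {"delta_pos":[0,0,-20],"turn":0,"jaw":-1}
    - {"delta_pos":[0,0,0],"turn":0,"jaw":-1}
    - {"delta_pos":[0,0,0],"turn":0,"jaw":-1}

```text
time: 9.53
tool_pos: [0.4877, -0.1181, 0.2358]
tcp_rot: [2.517, 1.877, 0.003]
wrist_force: [-0.2, 0.0, -0.4]
width: 0.0
grip_force: 0.0
```

```bash
python3 -c "
from g import *
st,M=info();c=snap('wrist','w5');T=wT(c,st);im=c['pixels'].astype(int)
print(proj(c,[[.5433,.075,.118],[.515,-.021,.118]],np.linalg.inv(T)))
"
```

```text
t 9.5333 p [ 0.4877 -0.1181  0.2358] w 0.00039942290919954874 f [-0.19  0.02 -0.4 ] xang 73.41 to H (tool mm) [200.5  -2.   98.8] q [-0.29 -0.06  1.98  0.    1.21  0.  ]
[[ 276.85284665 -132.73024671]
 [ 277.85468212   65.02691781]]
```

View pics/w5.png

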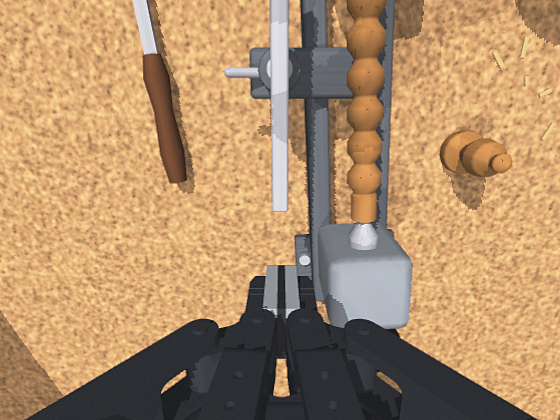

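The bar's tail end is visible at (280,211), so I'll check it against where the stroke finished.

```bash
python3 -c "
from g import *
st=bot.read_state();c=load('w5');T=wT(c,st)
for uv in ((280,211),(280,206),(280,100)): print(onz(c,uv,.118,T).round(4))
print(proj(c,[[.487,-.117,.118]],np.linalg.inv(T)))
"
```

```text
[ 0.4866 -0.1161  0.118 ]
[ 0.4878 -0.1124  0.118 ]
[ 0.5089 -0.0416  0.118 ]
[[280.82059242 212.02971594]]
```

```bash
python3 -c "
from workcell import bot
print(bot.finish_job())"
```

```text
the job is handed in; nothing more can be done
None
```

The fingertips slid along the whole tool rest from headstock end to tailstock end at about 3 N, pressing it down 2–3 mm of its 10 mm. I then lifted clear; the wrist camera showed nothing disturbed, and the job was handed in at about 9.6 s.

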